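# Dock the vacuum tube block and push on its filter cartridge

## Robot

A 6-joint arm with a two-finger parallel gripper is mounted at the origin on the work surface. World frame = base frame: x ahead of the robot, y to its left, z up, the work surface at z = 0. Lengths are in mm, angles in rad, forces in N, time in s.
With the tool pointing down it reaches from about 300 to 950 mm from the base axis. Payload 3.1 kg.
Tool frame: the origin (TCP) lies on the centre line of the jaws, within the pads' length; the fingertips stand 22 mm ahead of it and the grasp point (between the pads) lies 3 mm ahead of it; z points along the fingers, y is the direction in which the jaws open and shut (so a half turn about z gives the same grasp; the last joint's range is limited). The gripper opens to 85 mm and grips with 20 to 120 N. Pads are 22 mm wide; open, the fingers measure 114 mm over their backs; the gripper's body (76 mm by 85 mm) begins 54 mm behind the grasp point. The pads swing forward as they close: fully open they stand 13 mm farther back than shut.
Start: joints at [-1.382, 0.308, 1.634, -0, 1.2, -0.07], TCP at [159.923, -604.199, 253.272] pointing down, gripper open.
Joint ranges: [-3.06, 3.06], [-0.79, 1.96], [0.05, 2.63], [-1.19, 4.34], [0.05, 2.64], [-2.94, 2.94]. Speed limits (rad/s): [2.79, 2.79, 3.14, 3.14, 3.14, 3.14].

## Interface

Orientations are given as a 3x3 rotation matrix whose columns are the frame's x, y, z axes.
In Python, from workcell import robot, vision, ticket gives the robot as it stands.
- The arm moves only by the shell command python3 -m jog 'ROWS' [FORCE]. ROWS is JSON, a list of rows, each an object with "linear": the shift along the tool's x, y, z in cm, a list of three; "yaw": the turn about the tool's z in rad; "hand": the gripper's target within -1 to 1 (shut at 1, half-way at 0, fully open at -1). In form: [{"linear": [tx, ty, tz], "yaw": yaw, "hand": hand}, ...]. A call has 1 to 12 rows; each row is the pose to reach, as a shift and turn from the pose commanded when the call began, along the tool's axes at that moment; what a row does not reach only later rows make up. A row lasts 1/10 s, in which the tool goes at most 50 mm and 8.59 degrees, less where a joint would pass 70% of its speed; a pose out of reach is approached as far as the arm can. A call with a gripper value outside its range is refused whole. The fingers move at their own pace and stop on an object; FORCE is the grip in N (left out, the last holds). Time passes only in rows, so rows that repeat a pose let the fingers close. It gives the time, the measured TCP pose, the force and the opening at its end, in the units of the state.
- robot.observe(): the state, without advancing time (a new reading comes with each control period).
- vision.get_image(name): name is "side" or "top"; returns (picture, depth): 384x512x3 uint8, red, green, blue; 384x512 float32, mm along the optical axis (not along the pixel's ray), 0 where there is no reading.
- vision.camera_params(name): a dict with "fovy" (degrees; the focal length in pixels is half the picture's height over the tangent of half this angle, whatever the lens; pixels are square), "cx", "cy" (the principal point, pixels), "world_from_camera" (4x4, takes a point from camera to world coordinates). Camera axes: x right, y down, z forward; pixel columns grow to the right and rows downward; lengths in mm; the calibration is good to about 2 mm. A picture is of the moment at which its call begins. camera_params takes no time and is no camera call.
- ticket.close_job(): hands the job in, once; it reports no verdict.
The state is a dict: "time_s": time; "q": joint angles; "joint_vel": joint speeds; "joint_efforts": joint torques, N m; "eef_pos": TCP position; "eef_rot": TCP orientation; "wrist_force": force on the tool from outside, world axes, zero at the start; "wrist_torque": the same for the moment, N m; "finger_gap": finger opening in mm.
Only numpy, scipy, OpenCV 4.12 (cv2) and the standard library are available. Lean on these libraries where they do the work, as an engineer would, in place of code of your own. Each camera call takes 0.05 s, during which the arm holds its last target.

## Task

Get the vacuum tube block ready to run: slide the black tube block flat along the bench, without lifting it, into the docking frame until it is fully home against the back stop. Then push the white-and-blue filter cartridge along its V-shaped cradle, without lifting it out, onto the block's brass spigot until its mouth is flush against the block. Leave the tube rack, tip box, jar and pipette where they are.

Things in the scene. Friction and masses are not known exactly. Their poses are not given: they have to be found in the camera images.
- block: Loose black tube block, a box 70 (x) by 80 (y) by 40 mm high, about 0.45 kg; wells and a few white caps on top (4 mm proud, look only). Too wide to grasp well: push its side faces. Origin: centre of its underside, z up. A brass spigot stands out of the middle of its +y face. Docked, its origin and axes coincide with the dock's.
- spigot_base (a point): Where the spigot's axis meets the block's +y face: 40 mm in +y and 30 mm up from the block's origin, axes as the block's. The spigot points along +y, is 24 mm long, 16 mm in diameter for the first 16 mm and tapers to 10 mm at the tip.
- dock: Fixed docking frame, open to -x. Origin on the bench: the place for the block's origin (blue pad, look only; the block slides on the bench). The block slides in along +x. Back stop 20 mm high, face at x = 35 mm. Side rails 8 mm high, 6 thick, inner faces at y = +-42 mm, x = -35 to 35 mm; flared ends widen to y = +-57 mm at x = -72 mm. A grey base sheet (1 mm, look only) lies under it.
- cradle (a point): Middle of the cartridge's V-shaped cradle, part of the dock (same axes): on the groove's axis, at dock x = 0, y = 124 mm, 30 mm above the bench, in line with the docked block's spigot. The 90 degree groove runs along y from dock y = 68 to 180 mm, open at both ends; its edges reach 25 mm above the bench, 36 mm wide overall.
- cartridge: Loose filter cartridge lying in the cradle: cylinder 32 mm in diameter, 70 mm long, 70 g. White sleeve half with an open mouth (bore 21 mm wide, 29 deep), blue half with a flat closed end. Origin: centre of the mouth. Its y axis runs from the mouth, which faces the dock, to the closed end (it may roll about it). Push it along the dock's -y by its closed end; home, its origin is at spigot_base.
- cartridge_end (a point): Centre of the cartridge's flat closed end, 70 mm from the mouth.
- tube_rack: Bystander: blue tube rack, 200 (x) by 90 (y) by 60 mm high with caps. Origin: centre of its underside.
- tip_box: Bystander: pale blue pipette tip box, 120 (x) by 80 (y) by 57 mm high. Origin: centre of its underside.
- jar: Bystander: jar with a red cap, 44 mm in diameter, 55 mm high. Origin: centre of its underside.
- pipette: Bystander: white and red pipette lying along its x, 220 mm long from x = -125 mm (red plunger) to 95 mm (tip), 27 mm wide, 23 mm high. Origin on the bench.
There are look-alikes about, which are no part of the job. Of the things like the block, leave any that is green; of the rest the smaller one is meant.

How it is judged:
By the outcome, as a careful person would: the job done as asked, in the order asked, and still so for the second after the job is handed in, with the robot touching nothing.
It also fails if it takes over 61 s, if anything falls off the work surface, if the arm or the gripper's body presses on something with over 40 N, if the wrist force passes 120 N, or if a joint passes its speed limit or range.

## Working session

There is one attempt and no reset: what is moved stays moved. The work goes in short steps, Python scripts to look and compute and a shell command to move; the robot and the scene stay as the last step left them, time stands still between calls to the robot, and variables do not carry over. Pictures are saved under pics/ and viewed, and the job is handed in when it is done.

```bash
ls; mkdir -p pics; cat > h.py <<'E'
import numpy as np, cv2
from workcell import robot, vision, ticket
def grab(tag):
    for n in ("top","side"):
        im,d=vision.get_image(n); np.savez(f"{tag}_{n}.npz",im=im,d=d)
        cv2.imwrite(f"pics/{tag}_{n}.png",cv2.cvtColor(im,cv2.COLOR_RGB2BGR))
def load(tag,n):
    z=np.load(f"{tag}_{n}.npz"); return z['im'],z['d']
def cam(n):
    p=vision.camera_params(n); f=192/np.tan(np.radians(p['fovy'])/2); return f,p['cx'],p['cy'],np.array(p['world_from_camera'])
def ray(n,u,v,z):
    f,cx,cy,T=cam(n); d=T[:3,:3]@np.array([(u-cx)/f,(v-cy)/f,1]); o=T[:3,3]; return o+d*(z-o[2])/d[2]
def cloud(n,d):
    f,cx,cy,T=cam(n); v,u=np.mgrid[:384,:512]; P=np.stack([(u-cx)/f*d,(v-cy)/f*d,d],-1); return P@T[:3,:3].T+T[:3,3]
def proj(n,P):
    f,cx,cy,T=cam(n); p=T[:3,:3].T@(np.array(P,float)-T[:3,3]); return p[0]/p[2]*f+cx,p[1]/p[2]*f+cy
E
python3 - <<'E'
from h import *
grab("a")
s=robot.observe(); print(s)
for n in("top","side"):print(vision.camera_params(n))
E
```

```text
pics
{'time_s': 0.1, 'q': array([-1.38170752e+00,  3.08938710e-01,  1.63506424e+00, -3.51529348e-06,
        1.19974096e+00, -6.96827507e-02]), 'joint_vel': array([-0.00047151, -0.00331875, -0.00277755,  0.00179388, -0.00029915,
        0.00091324]), 'joint_efforts': array([-3.82402941e-04, -4.16407835e+01, -2.77644610e+01, -1.08146182e-04,
        4.04065970e-03, -2.23236572e-05]), 'eef_pos': array([ 159.78164121, -603.49126413,  252.14657901]), 'eef_rot': array([[ 9.66704759e-01,  2.55894005e-01, -4.07575942e-04],
       [ 2.55894288e-01, -9.66702463e-01,  2.11229363e-03],
       [ 1.46518611e-04, -2.14626066e-03, -9.99997686e-01]]), 'wrist_force': array([ 0.41747059, -0.62129337,  0.34176842]), 'wrist_torque': array([ 0.044823  , -0.05196322,  0.00857958]), 'finger_gap': 85.24372098939178}
{'fovy': 45.5436370732163, 'cx': 253.7930643937973, 'cy': 194.59827088531387, 'world_from_camera': array([[-2.27760155e-02, -9.93090468e-01,  1.15119827e-01,
         4.46788158e+02],
       [-9.99706041e-01,  2.16663845e-02, -1.08811865e-02,
        -1.21269492e+01],
       [ 8.31177213e-03, -1.15333817e-01, -9.93292014e-01,
         1.11319237e+03],
       [ 0.00000000e+00,  0.00000000e+00,  0.00000000e+00,
         1.00000000e+00]])}
{'fovy': 45.422428466950265, 'cx': 254.97322492347635, 'cy': 198.0849747137307, 'world_from_camera': array([[-9.48421657e-01, -1.61492333e-01,  2.72794037e-01,
         1.76651459e+02],
       [-3.16572544e-01,  5.27750895e-01, -7.88201001e-01,
         1.02480890e+03],
       [-1.66788787e-02, -8.33906002e-01, -5.51654416e-01,
         7.81398640e+02],
       [ 0.00000000e+00,  0.00000000e+00,  0.00000000e+00,
         1.00000000e+00]])}
```

View pics/a_top.png

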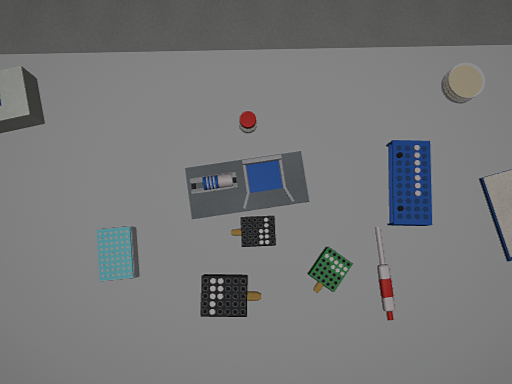

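View pics/a_side.png

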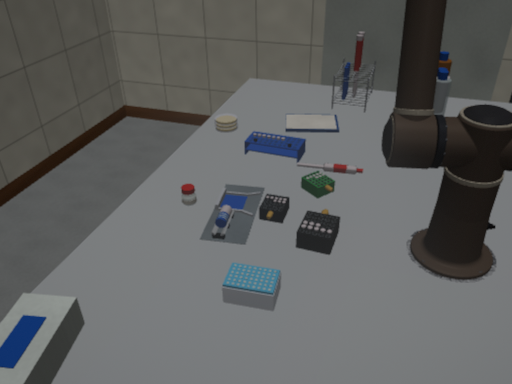

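```bash
python3 - <<'E'
from h import *
im,d=load("a","top")
c=cv2.cvtColor(im[140:325,180:360],cv2.COLOR_RGB2BGR)
c=cv2.convertScaleAbs(c,alpha=1.5)
cv2.imwrite("pics/crop1.png",cv2.resize(c,None,fx=4,fy=3.2,interpolation=cv2.INTER_CUBIC)[:600,:800])
c=cv2.resize(c,None,fx=3.2,fy=3.2,interpolation=cv2.INTER_CUBIC);cv2.imwrite("pics/crop1.png",c)
P=cloud("top",d)
for u,v in[(258,231),(225,296),(264,176),(212,182),(248,120),(300,180),(265,159)]: print(u,v,P[v,u].round(1))
E
```

```text
258 231 [485.4 -31.9  35.6]
225 296 [339.2  46.9  54.9]
264 176 [621.5 -50.5  -1.1]
212 182 [602.2  73.8  47.8]
248 120 [748.8 -14.   52.1]
300 180 [ 609.3 -138.7    1.1]
265 159 [659.5 -53.2  22.3]
```

View pics/crop1.png

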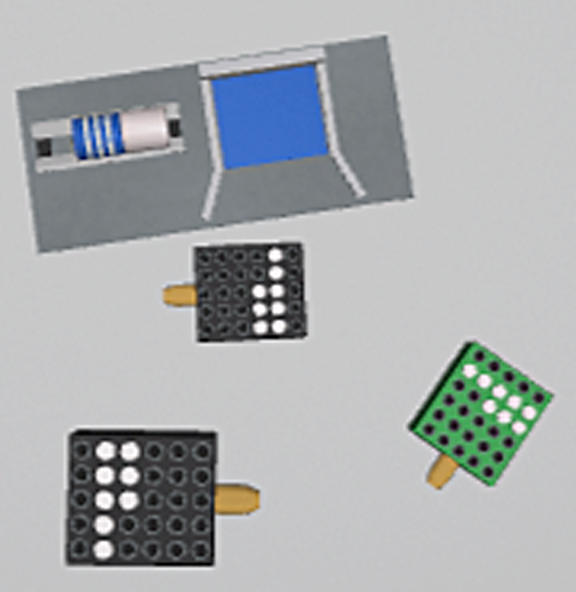

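```bash
cat > meas.py <<'E'
import sys
from h import *
def rect(pts):
    (c,(w,h),a)=cv2.minAreaRect(np.array(pts,np.float32)); 
    return np.array(c).round(1),(round(w,1),round(h,1)),round(a,2)
def big(m):
    cs,_=cv2.findContours(m.astype(np.uint8)*255,cv2.RETR_EXTERNAL,cv2.CHAIN_APPROX_NONE); return max(cs,key=cv2.contourArea)[:,0,:]
def on(n,c,z): return np.array([ray(n,u,v,z)[:2] for u,v in c])
if __name__=="__main__":
    tag=sys.argv[1]
    for n in("top","side"):
        im,d=load(tag,n); hsv=cv2.cvtColor(im,cv2.COLOR_RGB2HSV); P=cloud(n,d)
        X,Y,Z=P[...,0],P[...,1],P[...,2]
        reg=(X>540)&(X<720)&(Y>-130)&(Y<30)
        blue=(hsv[...,0]>100)&(hsv[...,0]<125)&(hsv[...,1]>150)
        m=blue&reg
        if m.sum()>100: print(n,"pad",rect(on(n,big(m),0.5)),m.sum())
        reg=(X>400)&(X<720)&(Y>-130)&(Y<60)
        m=(Z>28)&(Z<46)&reg&(np.abs(X)>0)
        k=m&(Y<30)
        print(n,"block z-mask",rect(P[k][:,:2]),k.sum(),"Zmed",np.median(Z[k]))
        s=(X>440)&(X<560)&(Y>-110)&(Y<40)
        br=(hsv[...,0]>8)&(hsv[...,0]<28)&(hsv[...,1]>110)&(X>430)&(X<700)&(Y>-20)&(Y<60)
        if br.sum(): print(n,"brass",br.sum(),P[br].mean(0).round(1))
E
python3 meas.py a
python3 - <<'E'
from h import *; from meas import *
im,d=load("a","top"); hsv=cv2.cvtColor(im,cv2.COLOR_RGB2HSV);P=cloud("top",d);X,Y,Z=P[...,0],P[...,1],P[...,2]
# dark sheet contour
g=im.mean(-1); v,u=np.mgrid[:384,:512]
print(g[200,230],g[230,180])
m=(np.abs(g-g[200,230])<18)&(v>140)&(v<222)&(u>180)&(u<315)
m=cv2.morphologyEx(m.astype(np.uint8),cv2.MORPH_CLOSE,np.ones((25,25)))
r=cv2.minAreaRect(on("top",big(m),1).astype(np.float32));print("sheet",r,cv2.boxPoints(r))
# cradle/cartridge
c=(Z>22)&(Z<60)&(X>540)&(X<680)&(Y>10)&(Y<160)
print("cart+cradle",rect(P[c][:,:2]))
c=(Z>30)&(Z<60)&(X>540)&(X<680)&(Y>10)&(Y<160)
q=P[c]; print("cart",rect(q[:,:2]),np.percentile(q[:,2],[5,50,95]))
b=(hsv[...,0]>95)&(hsv[...,0]<125)&(hsv[...,1]>120)&(X>540)&(X<680)&(Y>20)&(Y<160)
print("blue",b.sum(),P[b].mean(0),"white",P[c&~b].mean(0))
# block dark contour
blk=(g<100)&(v>205)&(v<255)&(u>225)&(u<290)
print("block dark",rect(on("top",big(blk),40)))
E
```

```text
top pad (array([621.2, -49.7]), (69.0, 77.8), 7.43) 877
top block z-mask (array([535. , -20.7]), (168.7, 100.5), 0.08) 1081 Zmed 39.55588196712597
top brass 59 [483.9  18.8  53.7]
side pad (array([619.4, -55.3]), (65.3, 65.4), 5.94) 231
side block z-mask (array([527.2, -20.3]), (158.5, 99.5), 0.09) 472 Zmed 38.62372189275146
side brass 30 [481.7  21.4  34.5]
85.66666666666667 133.33333333333334
sheet ((585.1817016601562, -9.105819702148438), (160.02700805664062, 289.41314697265625), 7.2467360496521) [[ 487.55368  124.35175]
 [ 524.061   -162.74959]
 [ 682.8097  -142.56339]
 [ 646.3024   144.53795]]
cart+cradle (array([604.5,  74.6]), (36.6, 109.4), 7.32)
cart (array([606.4,  62.9]), (31.7, 70.3), 7.62) [34.2269983  42.54591261 47.3663387 ]
blue 103 [602.56705567  79.51367159  42.00362883] white [606.01936986  56.71374604  41.71638178]
block dark (array([485.6, -20.1]), (103.0, 70.1), 88.73)
```

```bash
cat > blk.py <<'E'
from h import *; from meas import *
def block(tag,n="top",reg=(440,545,-110,60)):
    im,d=load(tag,n);P=cloud(n,d);X,Y,Z=P[...,0],P[...,1],P[...,2]
    m=(Z>32)&(Z<50)&(X>reg[0])&(X<reg[1])&(Y>reg[2])&(Y<reg[3])
    # drop spigot with opening
    m=cv2.morphologyEx(m.astype(np.uint8),cv2.MORPH_OPEN,np.ones((13,13)))
    return rect(on(n,big(m),40)),m.sum()
if __name__=="__main__":
    print(block("a"))
    im,d=load("a","top"); g=im.mean(-1); v,u=np.mgrid[:384,:512]
    k=((g<100)&(v>205)&(v<255)&(u>236)&(u<290)).astype(np.uint8); k=cv2.morphologyEx(k,cv2.MORPH_CLOSE,np.ones((9,9)));k=cv2.morphologyEx(k,cv2.MORPH_OPEN,np.ones((13,13)))
    r=cv2.minAreaRect(on("top",big(k),40).astype(np.float32)); print(r,cv2.boxPoints(r))
E
python3 blk.py
```

```text
((array([486.5, -30.7]), (77.5, 67.7), 88.73), np.uint64(930))
((497.1658935546875, -29.732593536376953), (79.9583511352539, 93.63863372802734), 88.7382583618164) [[449.4776   -68.67113 ]
 [543.09357  -70.733025]
 [544.8542     9.20594 ]
 [451.23822   11.267838]]
```

Candidates in the top view: small black block (258,231), large black block (225,296) and green block (330,268). The enlarged crop shows the one at (258,231) is not green and is the smaller of the two black blocks, with its spigot pointing +y (left). That is the block to move. The dock pad is at (264,176), and the cartridge is at (212,182) with its white mouth end toward the dock.

```bash
cat > go.py <<'E'
# usage: go.py D dx dy z yawdeg_rel_dock   -> shift in tool axes (cm) and yaw
import sys
from h import *
DOCK=np.array([620.8,-49.2]); YAW=np.radians(7.3)
c,s=np.cos(YAW),np.sin(YAW); R2=np.array([[c,-s],[s,c]])
def todock(p): return R2.T@(np.array(p[:2])-DOCK)
if __name__=="__main__":
    o=robot.observe(); R=o['eef_rot']; p=o['eef_pos']
    ty=np.arctan2(R[1,0],R[0,0])
    print("t",round(o['time_s'],2),"tcp",p.round(1),"dock",todock(p).round(1),"yaw rel dock",np.degrees(ty-YAW).round(2),"F",o['wrist_force'].round(1),"gap",o['finger_gap'].round(1),"q",o['q'].round(2))
    if len(sys.argv)>1:
        dx,dy,z,y=map(float,sys.argv[1:5]); t=np.append(DOCK+R2@[dx,dy],z)
        print("world",t.round(1),"shift cm",(R.T@(t-p)/10).round(2),"yaw",np.round(-(np.radians(y)+YAW-ty),3))
E
python3 go.py -127 103 130 90
```

```text
Traceback (most recent call last):
  File "go.py", line 10, in <module>
    print("t",round(o['time_s'],2),"tcp",p.round(1),"dock",todock(p).round(1),"yaw rel dock",np.degrees(ty-YAW).round(2),"F",o['wrist_force'].round(1),"gap",o['finger_gap'].round(1),"q",o['q'].round(2))
                                                                                                                                                             ^^^^^^^^^^^^^^^^^^^^^
AttributeError: 'float' object has no attribute 'round'
```

```bash
sed -i "s/o\['finger_gap'\].round(1)/round(o['finger_gap'],1)/" go.py; python3 go.py -127 103 130 90
```

```text
t 0.1 tcp [ 159.8 -603.5  252.1] dock [-527.7 -491.2] yaw rel dock 7.53 F [ 0.4 -0.6  0.3] gap 85.2 q [-1.38  0.31  1.64 -0.    1.2  -0.07]
world [481.7  36.8 130. ] shift cm [ 47.51 -53.63  12.34] yaw -1.439
```

```bash
python3 -m jog '[{"linear":[23,-27,0],"yaw":-0.7,"hand":0.15},{"linear":[23,-27,0],"yaw":-0.7,"hand":0.15},{"linear":[23,-27,0],"yaw":-0.7,"hand":0.15},{"linear":[23,-27,0],"yaw":-0.7,"hand":0.15},{"linear":[23,-27,0],"yaw":-0.7,"hand":0.15},{"linear":[23,-27,0],"yaw":-0.7,"hand":0.15},{"linear":[47.5,-53.6,3],"yaw":-1.439,"hand":0.15},{"linear":[47.5,-53.6,3],"yaw":-1.439,"hand":0.15},{"linear":[47.5,-53.6,3],"yaw":-1.439,"hand":0.15},{"linear":[47.5,-53.6,3],"yaw":-1.439,"hand":0.15},{"linear":[47.5,-53.6,3],"yaw":-1.439,"hand":0.15},{"linear":[47.5,-53.6,3],"yaw":-1.439,"hand":0.15}]'; python3 go.py -127 103 110 90
```

```text
time_s: 1.3
eef_pos: [428.1, -66.3, 231.5]
eef_rot: [[-0.129, 0.992, 0.0], [0.992, 0.129, -0.0], [-0.0, 0.0, -1.0]]
wrist_force: [-0.1, -0.5, 1.0]
finger_gap: 36.1
t 1.3 tcp [428.1 -66.3 231.5] dock [-193.3    7.6] yaw rel dock 90.12 F [-0.1 -0.5  1. ] gap 36.1 q [-0.25 -0.05  2.08 -0.    1.11 -0.38]
world [481.7  36.8 110. ] shift cm [ 9.53  6.64 12.15] yaw 0.002
```

```bash
python3 -m jog '[{"linear":[9.5,6.6,6],"yaw":0,"hand":0.15},{"linear":[9.5,6.6,6],"yaw":0,"hand":0.15},{"linear":[9.5,6.6,6],"yaw":0,"hand":0.15},{"linear":[9.5,6.6,12],"yaw":0,"hand":0.15},{"linear":[9.5,6.6,12],"yaw":0,"hand":0.15},{"linear":[9.5,6.6,12],"yaw":0,"hand":0.15}]'; python3 - <<'E'
from h import *
grab("b")
E
python3 go.py -127 103 32 90; python3 - <<'E'
from h import *
im,_=load("b","side"); cv2.imwrite("pics/b2.png",cv2.resize(cv2.cvtColor(im[150:300,180:380],cv2.COLOR_RGB2BGR),None,fx=4,fy=4,interpolation=2))
E
```

```text
time_s: 1.9
eef_pos: [478.5, 34.4, 109.3]
eef_rot: [[-0.127, 0.992, -0.007], [0.992, 0.127, 0.0], [0.001, -0.007, -1.0]]
wrist_force: [-0.2, 0.1, 1.2]
finger_gap: 36.8
t 2.0 tcp [481.9  33.9 112.6] dock [-127.2  100. ] yaw rel dock 89.93 F [ 0.6 -0.2  0.8] gap 36.4 q [-0.02  0.23  2.06 -0.    0.85 -0.15]
world [481.7  36.8  32. ] shift cm [0.3  0.02 8.06] yaw -0.001
```

View pics/b2.png

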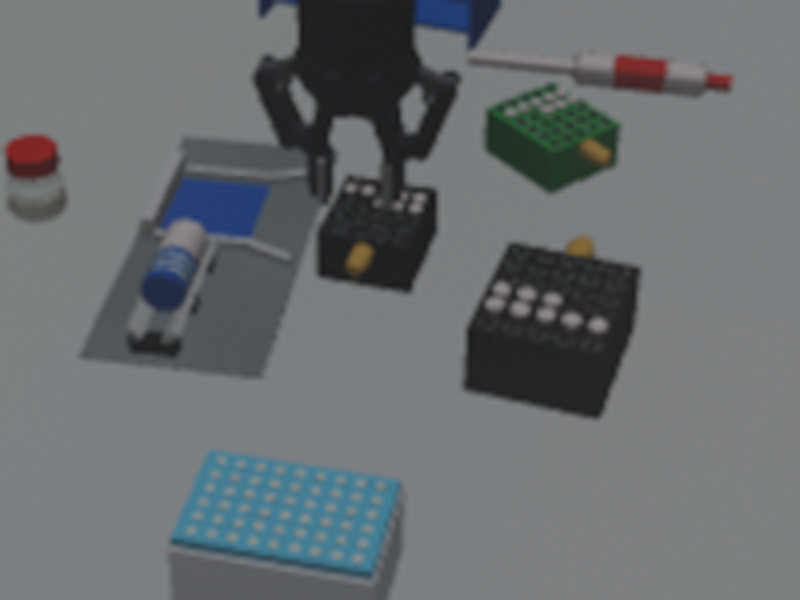

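The gripper hangs over the small block, with the spigot at crop pixel (358,257) falling between the two fingers. Next I'll go down on the +y side of the block.

```bash
python3 -m jog '[{"linear":[0.6,0,0],"yaw":0,"hand":0.15},{"linear":[0.6,0,4],"yaw":0,"hand":0.15},{"linear":[0.6,0,8],"yaw":0,"hand":0.15},{"linear":[0.6,0,8],"yaw":0,"hand":0.15},{"linear":[0.6,0,8],"yaw":0,"hand":0.15}]'; python3 - <<'E'
from h import *
grab("c")
im,_=load("c","side"); a=cv2.resize(cv2.cvtColor(im[190:280,190:310],cv2.COLOR_RGB2BGR),None,fx=6,fy=6,interpolation=2)
cv2.imwrite("pics/c2.png",a)
E
python3 go.py -127 51 32 90
```

```text
time_s: 2.5
eef_pos: [480.9, 40.2, 32.7]
eef_rot: [[-0.126, 0.992, 0.0], [0.992, 0.126, 0.0], [0.0, 0.0, -1.0]]
wrist_force: [0.6, 0.1, 0.4]
finger_gap: 36.4
t 2.6 tcp [483.   40.2  34.4] dock [-125.3  106.2] yaw rel dock 89.96 F [ 0.  -0.3 -0.5] gap 36.4 q [-0.01  0.38  2.08  0.    0.67 -0.13]
world [488.3 -14.8  32. ] shift cm [-5.52 -0.17  0.24] yaw -0.001
```

View pics/c2.png

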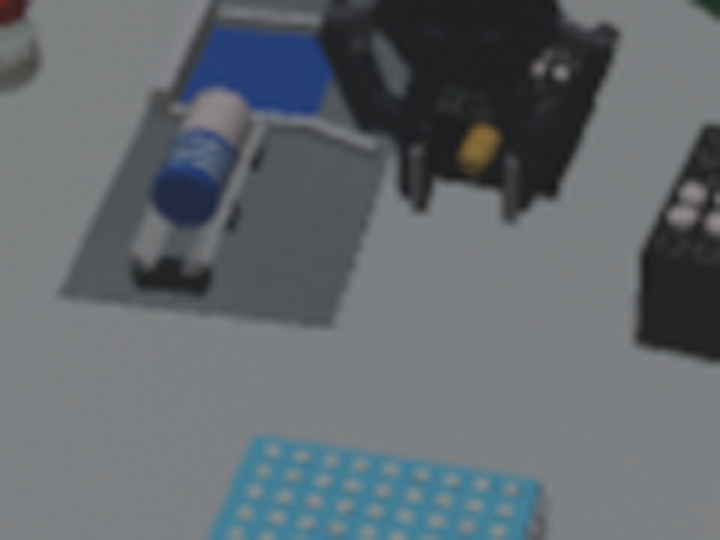

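```bash
python3 -m jog '[{"linear":[-0.8,0,0.2],"yaw":0,"hand":0.15},{"linear":[-1.6,0,0.2],"yaw":0,"hand":0.15},{"linear":[-2.2,0,0.2],"yaw":0,"hand":0.15},{"linear":[-2.8,0,0.2],"yaw":0,"hand":0.15},{"linear":[-3.4,0,0.2],"yaw":0,"hand":0.15},{"linear":[-4,0,0.2],"yaw":0,"hand":0.15},{"linear":[-4.5,0,0.2],"yaw":0,"hand":0.15},{"linear":[-4.9,0,0.2],"yaw":0,"hand":0.15},{"linear":[-5.2,-0.1,0.2],"yaw":0,"hand":0.15},{"linear":[-5.4,-0.1,0.2],"yaw":0,"hand":0.15},{"linear":[-5.4,-0.1,0.2],"yaw":0,"hand":0.15}]'; python3 - <<'E'
from h import *
grab("d")
im,_=load("d","top"); a=cv2.resize(cv2.cvtColor(im[140:280,180:330],cv2.COLOR_RGB2BGR),None,fx=4,fy=4,interpolation=2)
cv2.imwrite("pics/d2.png",a)
E
python3 go.py -127 90 32 90
```

```text
time_s: 3.7
eef_pos: [486.9, -13.5, 30.2]
eef_rot: [[-0.126, 0.992, 0.001], [0.992, 0.126, 0.0], [0.0, 0.001, -1.0]]
wrist_force: [-0.2, 4.2, 2.9]
finger_gap: 36.4
t 3.8 tcp [486.8 -13.6  30.1] dock [-128.4   52.4] yaw rel dock 89.95 F [-0.2  3.1  2. ] gap 36.5 q [-0.12  0.39  2.07  0.    0.67 -0.24]
world [483.4  23.9  32. ] shift cm [ 3.76  0.14 -0.19] yaw -0.001
```

View pics/d2.png

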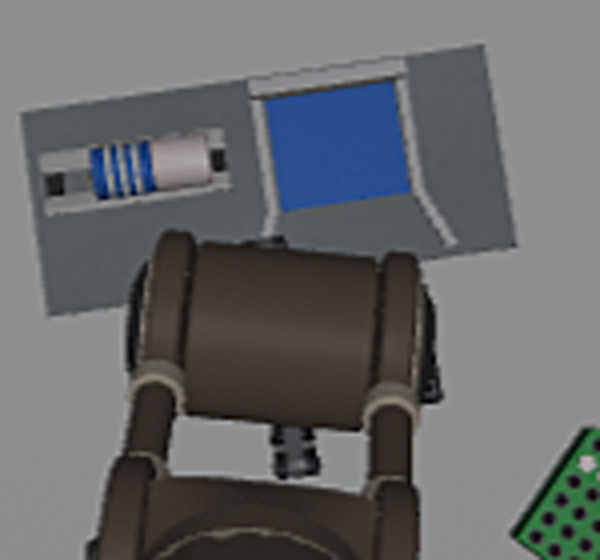

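```bash
python3 -m jog '[{"linear":[2,0,0],"yaw":0,"hand":0.15},{"linear":[4.5,0,0],"yaw":0,"hand":0.15},{"linear":[4.5,0,-6],"yaw":0,"hand":0.15},{"linear":[4.5,0,-12],"yaw":0,"hand":0.15},{"linear":[4.5,0,-12],"yaw":0,"hand":0.15}]'; python3 go.py -200 0 150 0
```

```text
time_s: 4.3
eef_pos: [483.4, 30.5, 153.5]
eef_rot: [[-0.128, 0.992, 0.007], [0.992, 0.128, -0.002], [-0.003, 0.006, -1.0]]
wrist_force: [1.6, 0.1, 0.2]
finger_gap: 36.3
t 4.3 tcp [483.4  30.5 153.5] dock [-126.2   96.6] yaw rel dock 90.05 F [1.6 0.1 0.2] gap 36.3 q [-0.03  0.16  2.04 -0.    0.93 -0.15]
world [422.4 -74.6 150. ] shift cm [-9.65 -7.39  0.33] yaw 1.572
```

```bash
python3 -m jog '[{"linear":[-9.6,-7.4,0.3],"yaw":1.572,"hand":0.05},{"linear":[-9.6,-7.4,0.3],"yaw":1.572,"hand":0.05},{"linear":[-9.6,-7.4,0.3],"yaw":1.572,"hand":0.05},{"linear":[-9.6,-7.4,0.3],"yaw":1.572,"hand":0.05},{"linear":[-9.6,-7.4,0.3],"yaw":1.572,"hand":0.05},{"linear":[-9.6,-7.4,0.3],"yaw":1.572,"hand":0.05},{"linear":[-9.6,-7.4,0.3],"yaw":1.572,"hand":0.05},{"linear":[-9.6,-7.4,0.3],"yaw":1.572,"hand":0.05},{"linear":[-9.6,-7.4,0.3],"yaw":1.572,"hand":0.05},{"linear":[-9.6,-7.4,0.3],"yaw":1.572,"hand":0.05},{"linear":[-9.6,-7.4,0.3],"yaw":1.572,"hand":0.05},{"linear":[-9.6,-7.4,0.3],"yaw":1.572,"hand":0.05}]'; python3 - <<'E'
from h import *
grab("e")
im,_=load("e","top"); a=cv2.resize(cv2.cvtColor(im[140:280,180:330],cv2.COLOR_RGB2BGR),None,fx=4,fy=4,interpolation=2)
cv2.imwrite("pics/e2.png",a)
im,_=load("e","side"); a=cv2.resize(cv2.cvtColor(im[170:270,190:310],cv2.COLOR_RGB2BGR),None,fx=5,fy=5,interpolation=2)
cv2.imwrite("pics/e3.png",a)
E
python3 go.py -192 0 32 0
```

```text
time_s: 5.5
eef_pos: [418.9, -74.0, 146.3]
eef_rot: [[0.992, 0.126, -0.001], [0.126, -0.992, -0.001], [-0.001, 0.001, -1.0]]
wrist_force: [-0.1, 0.5, -0.1]
finger_gap: 40.8
t 5.6 tcp [419.1 -73.8 146.4] dock [-203.2    1.2] yaw rel dock 0.01 F [-0.7 -0.7 -0.1] gap 40.4 q [-0.28  0.07  2.17 -0.    0.91  1.17]
world [430.4 -73.6  32. ] shift cm [ 1.13  0.12 11.44] yaw 0.0
```

View pics/e2.png

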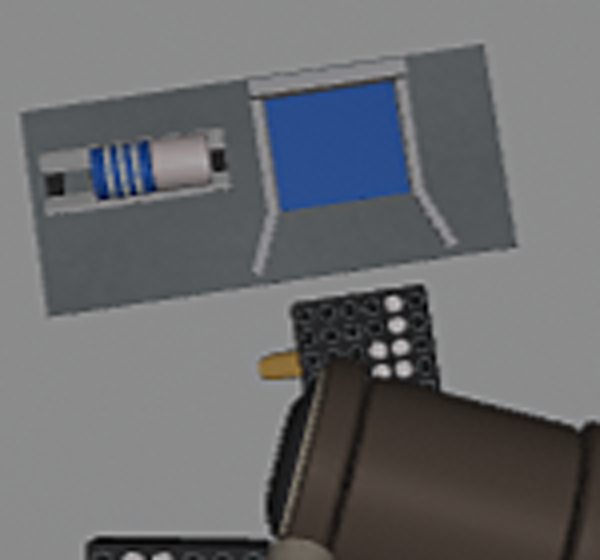

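View pics/e3.png

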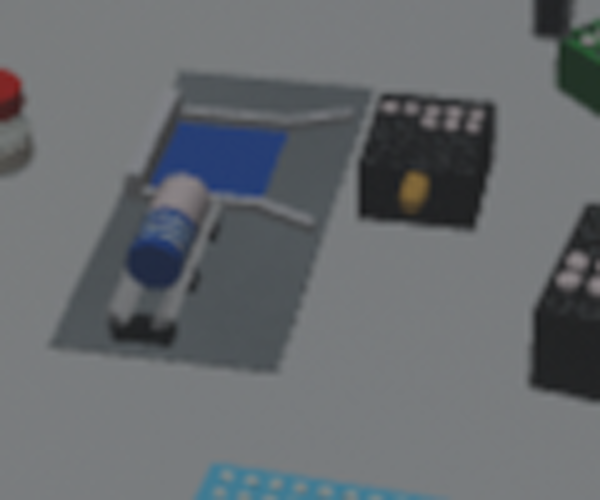

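```bash
python3 - <<'E'
from go import *
for u,v in[(253.2,215.9),(286.4,211.4)]: print(todock(ray("top",u,v,40)))
for u,v in[(375,95),(495,102),(482,165),(360,160)]: print("side",todock(ray("side",190+u/5,170+v/5,40)))
E
```

```text
[-95.62313837  40.33456542]
[-96.78467217 -38.51923165]
side [-95.25272412 -29.43083068]
side [-167.57097641  -33.77335692]
side [-169.15201275   34.31626417]
side [-99.03170783  41.13129653]
```

```bash
python3 -m jog '[{"linear":[0.8,0.1,4],"yaw":0,"hand":0.05},{"linear":[0.8,0.1,8],"yaw":0,"hand":0.05},{"linear":[0.8,0.1,11.4],"yaw":0,"hand":0.05},{"linear":[0.8,0.1,11.4],"yaw":0,"hand":0.05},{"linear":[0.8,0.1,11.4],"yaw":0,"hand":0.05}]'; python3 go.py -60 0 32 0
```

```text
time_s: 6.1
eef_pos: [426.9, -73.4, 32.5]
eef_rot: [[0.992, 0.126, -0.002], [0.126, -0.992, 0.0], [-0.002, -0.001, -1.0]]
wrist_force: [0.7, -1.2, 0.6]
finger_gap: 40.6
t 6.1 tcp [426.9 -73.4  32.5] dock [-195.4    0.7] yaw rel dock -0.04 F [ 0.7 -1.2  0.6] gap 40.6 q [-0.27  0.31  2.19 -0.    0.64  1.17]
world [561.3 -56.8  32. ] shift cm [13.54  0.06  0.02] yaw -0.001
```

```bash
python3 -m jog '[{"linear":[0.8,0,0],"yaw":0,"hand":0.05},{"linear":[1.6,0,0],"yaw":0,"hand":0.05},{"linear":[2.4,0,0],"yaw":0,"hand":0.05},{"linear":[3.2,0,0],"yaw":0,"hand":0.05},{"linear":[4,0,0],"yaw":0,"hand":0.05},{"linear":[4.8,0,0],"yaw":0,"hand":0.05},{"linear":[5.6,0,0],"yaw":0,"hand":0.05},{"linear":[6.4,0,0],"yaw":0,"hand":0.05},{"linear":[7.2,0,0],"yaw":0,"hand":0.05},{"linear":[7.9,0,0],"yaw":0,"hand":0.05},{"linear":[8.4,0,0],"yaw":0,"hand":0.05},{"linear":[8.4,0,0],"yaw":0,"hand":0.05}]'; python3 - <<'E'
from h import *
grab("f")
im,_=load("f","top"); a=cv2.resize(cv2.cvtColor(im[140:240,180:330],cv2.COLOR_RGB2BGR),None,fx=4,fy=4,interpolation=2)
im,_=load("f","side"); b=cv2.resize(cv2.cvtColor(im[180:250,190:340],cv2.COLOR_RGB2BGR),None,fx=4,fy=4,interpolation=2)[:200*2]
cv2.imwrite("pics/f2.png",a);cv2.imwrite("pics/f3.png",b)
E
python3 go.py -60 0 32 0
```

```text
time_s: 7.3
eef_pos: [502.4, -63.5, 32.6]
eef_rot: [[0.992, 0.128, -0.021], [0.128, -0.992, -0.001], [-0.021, -0.002, -1.0]]
wrist_force: [-21.0, -8.6, 15.6]
finger_gap: 40.6
t 7.4 tcp [502.4 -63.6  32.5] dock [-119.3    0.8] yaw rel dock 0.06 F [-20.1  -8.2  15.1] gap 40.7 q [-0.21  0.42  2.02 -0.01  0.72  1.24]
world [561.3 -56.8  32. ] shift cm [ 5.93  0.09 -0.07] yaw 0.001
```

View pics/f2.png

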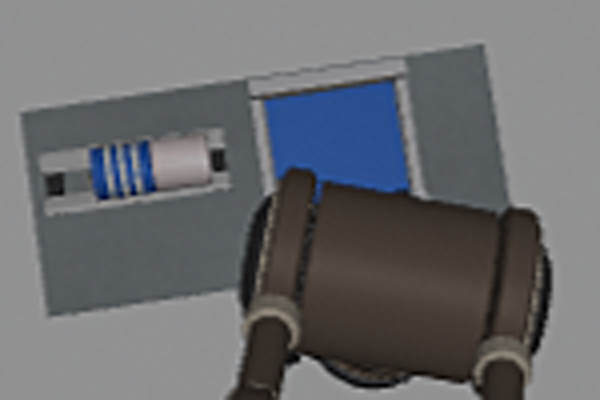

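View pics/f3.png

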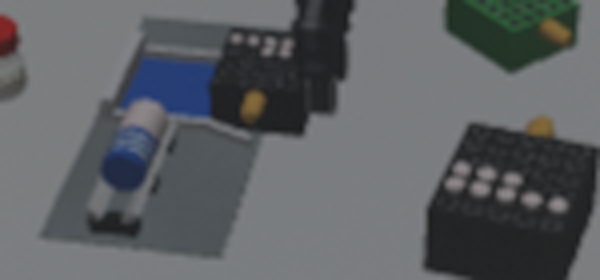

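```bash
python3 - <<'E'
from h import *
im,_=load("f","side"); b=cv2.resize(cv2.cvtColor(im[180:230,210:280],cv2.COLOR_RGB2BGR),None,fx=10,fy=10,interpolation=2)
b=cv2.convertScaleAbs(b,alpha=1.6)
cv2.imwrite("pics/f4.png",b)
E
```

```text
(no output)
```

View pics/f4.png

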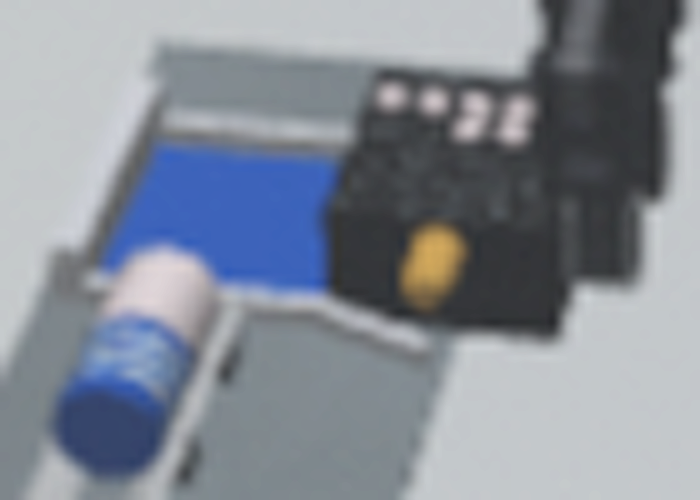

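The block's front +y corner is caught at the rail/flare junction, about (243,209) in the side view. I'll ease the push, drag the block a few mm toward dock -y and continue.

```bash
python3 -m jog '[{"linear":[-0.4,0.1,0],"yaw":0,"hand":0.05},{"linear":[-0.4,0.4,0],"yaw":0,"hand":0.05},{"linear":[-0.4,0.7,0],"yaw":0,"hand":0.05},{"linear":[-0.2,0.8,0],"yaw":0,"hand":0.05},{"linear":[0,0.8,0],"yaw":0,"hand":0.05},{"linear":[0.2,0.8,0],"yaw":0,"hand":0.05},{"linear":[0.4,0.8,0],"yaw":0,"hand":0.05}]'; python3 go.py -60 0 32 0
```

```text
time_s: 8.1
eef_pos: [514.2, -70.1, 32.9]
eef_rot: [[0.992, 0.126, -0.005], [0.126, -0.992, 0.0], [-0.005, -0.001, -1.0]]
wrist_force: [-9.1, 0.3, 7.6]
finger_gap: 40.5
t 8.1 tcp [514.2 -70.1  32.9] dock [-108.4   -7.2] yaw rel dock -0.04 F [-9.1  0.3  7.6] gap 40.5 q [-0.22  0.44  2.   -0.    0.72  1.23]
world [561.3 -56.8  32. ] shift cm [ 4.84 -0.72  0.07] yaw -0.001
```

```bash
python3 -m jog '[{"linear":[0.5,-0.1,0],"yaw":0,"hand":0.05},{"linear":[1,-0.2,0],"yaw":0,"hand":0.05},{"linear":[1.5,-0.3,0],"yaw":0,"hand":0.05},{"linear":[2,-0.3,0],"yaw":0,"hand":0.05},{"linear":[2.5,-0.3,0],"yaw":0,"hand":0.05},{"linear":[3,-0.3,0],"yaw":0,"hand":0.05},{"linear":[3,-0.3,0],"yaw":0,"hand":0.05}]'; python3 go.py -60 0 32 0
```

```text
time_s: 8.8
eef_pos: [546.4, -63.5, 33.0]
eef_rot: [[0.992, 0.126, 0.001], [0.126, -0.992, -0.0], [0.001, 0.0, -1.0]]
wrist_force: [-2.9, -0.0, 1.8]
finger_gap: 40.6
t 8.8 tcp [546.4 -63.5  33. ] dock [-75.7  -4.7] yaw rel dock -0.08 F [-2.9 -0.   1.8] gap 40.6 q [-0.19  0.48  1.93  0.    0.74  1.25]
world [561.3 -56.8  32. ] shift cm [ 1.57 -0.47  0.11] yaw -0.001
```

Smooth now (about 3 N). I'll continue toward the stop, slowing at the end.

```bash
python3 -m jog '[{"linear":[0.5,0,0],"yaw":0,"hand":0.05},{"linear":[1,0,0],"yaw":0,"hand":0.05},{"linear":[1.5,0,0],"yaw":0,"hand":0.05},{"linear":[2,0,0],"yaw":0,"hand":0.05},{"linear":[2.3,0,0],"yaw":0,"hand":0.05},{"linear":[2.5,0,0],"yaw":0,"hand":0.05},{"linear":[2.5,0,0],"yaw":0,"hand":0.05}]'; python3 go.py -46 0 32 0
```

```text
time_s: 9.5
eef_pos: [570.3, -60.3, 32.7]
eef_rot: [[0.992, 0.126, 0.0], [0.126, -0.992, 0.0], [0.0, -0.0, -1.0]]
wrist_force: [-2.8, -0.8, 0.6]
finger_gap: 40.7
t 9.5 tcp [570.3 -60.3  32.7] dock [-51.5  -4.6] yaw rel dock -0.09 F [-2.8 -0.8  0.6] gap 40.7 q [-0.18  0.51  1.87  0.    0.76  1.26]
world [575.2 -55.   32. ] shift cm [ 0.55 -0.46  0.07] yaw -0.002
```

```bash
python3 -m jog '[{"linear":[0.2,0,0],"yaw":0,"hand":0.05},{"linear":[0.4,0,0],"yaw":0,"hand":0.05},{"linear":[0.6,0,0],"yaw":0,"hand":0.05},{"linear":[0.8,0,0],"yaw":0,"hand":0.05},{"linear":[0.8,0,0],"yaw":0,"hand":0.05}]'; python3 go.py -46 0 32 0
```

```text
time_s: 10.0
eef_pos: [574.6, -59.7, 32.6]
eef_rot: [[0.992, 0.126, -0.008], [0.126, -0.992, -0.0], [-0.008, -0.001, -1.0]]
wrist_force: [-11.6, -1.8, 9.5]
finger_gap: 40.6
t 10.0 tcp [574.6 -59.7  32.6] dock [-47.2  -4.6] yaw rel dock -0.06 F [-11.6  -1.8   9.5] gap 40.6 q [-0.18  0.52  1.85 -0.    0.77  1.27]
world [575.2 -55.   32. ] shift cm [ 0.12 -0.46  0.06] yaw -0.001
```

```bash
python3 -m jog '[{"linear":[0.3,0,0],"yaw":0,"hand":0.05},{"linear":[0.5,0,0],"yaw":0,"hand":0.05},{"linear":[0.5,0,0],"yaw":0,"hand":0.05}]'; python3 go.py -46 0 32 0
python3 -m jog '[{"linear":[-0.8,0,0],"yaw":0,"hand":0.05},{"linear":[-2,0,0],"yaw":0,"hand":0.05},{"linear":[-4,0,0],"yaw":0,"hand":0.05},{"linear":[-8,0,-3],"yaw":0,"hand":0.05},{"linear":[-12,0,-8],"yaw":0,"hand":0.05},{"linear":[-14,0,-12],"yaw":0,"hand":0.05},{"linear":[-14,0,-12],"yaw":0,"hand":0.05}]'
python3 - <<'E'
from h import *
grab("g")
im,_=load("g","side"); b=cv2.resize(cv2.cvtColor(im[175:235,200:280],cv2.COLOR_RGB2BGR),None,fx=9,fy=9,interpolation=2)
cv2.imwrite("pics/g3.png",cv2.convertScaleAbs(b,alpha=1.6))
im,_=load("g","top"); b=cv2.resize(cv2.cvtColor(im[145:225,180:310],cv2.COLOR_RGB2BGR),None,fx=6,fy=6,interpolation=2)
cv2.imwrite("pics/g2.png",cv2.convertScaleAbs(b,alpha=1.6))
E
```

```text
time_s: 10.3
eef_pos: [574.6, -59.6, 32.0]
eef_rot: [[0.992, 0.127, -0.02], [0.127, -0.992, -0.0], [-0.019, -0.002, -1.0]]
wrist_force: [-20.8, -5.2, 16.8]
finger_gap: 40.4
t 10.3 tcp [574.6 -59.6  32. ] dock [-47.1  -4.4] yaw rel dock -0.02 F [-20.8  -5.2  16.8] gap 40.4 q [-0.18  0.53  1.85 -0.01  0.79  1.27]
world [575.2 -55.   32. ] shift cm [ 0.11 -0.44 -0.  ] yaw -0.0
time_s: 11.0
eef_pos: [445.9, -77.3, 157.4]
eef_rot: [[0.992, 0.125, 0.011], [0.125, -0.992, -0.003], [0.01, 0.004, -1.0]]
wrist_force: [0.1, 0.6, -0.4]
finger_gap: 40.8
```

View pics/g2.png

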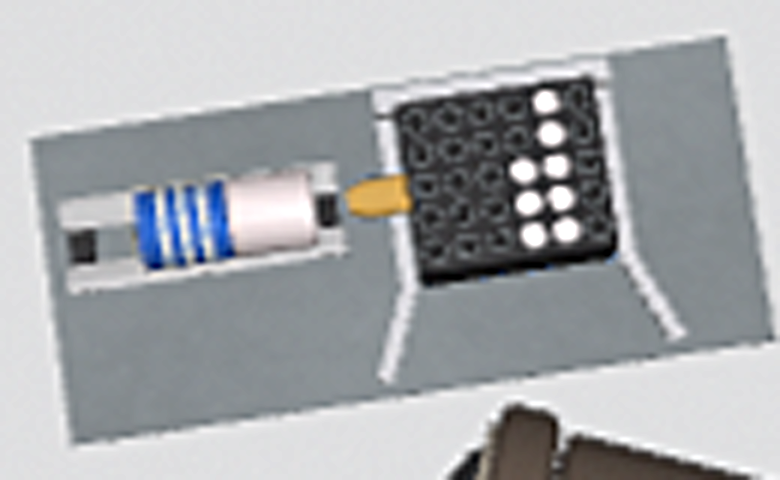

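View pics/g3.png

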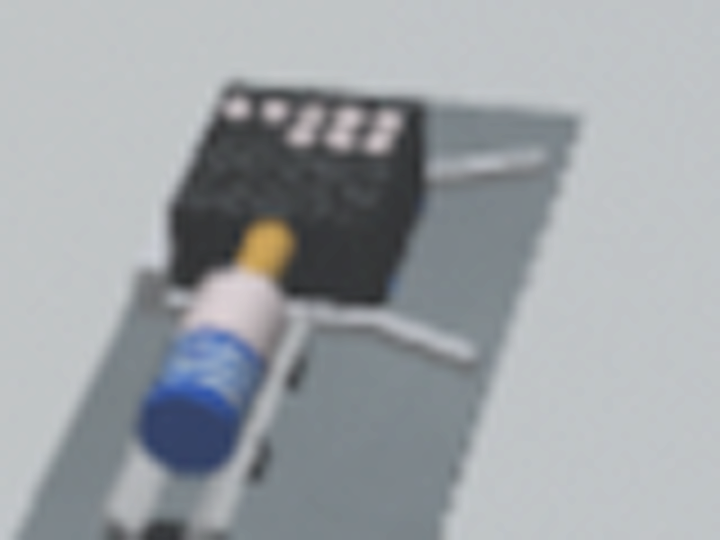

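The block sits in the dock against the back stop, and the push stalled at 21 N without moving further. In the top crop the block spans (395–620, 78–285) and the spigot at (378,195) lines up with the cartridge mouth. Next I'll measure both.

```bash
python3 - <<'E'
from go import *; from blk import block; from meas import *
r=block("g",reg=(560,700,-110,25)); print(r,todock(r[0][0]))
im,d=load("g","top");P=cloud("top",d);X,Y,Z=P[...,0],P[...,1],P[...,2]
c=(Z>30)&(Z<60)&(X>540)&(X<680)&(Y>22)&(Y<160)
q=P[c]; D=(q[:,:2]-DOCK)@R2; hsv=cv2.cvtColor(im,cv2.COLOR_RGB2HSV)
w=(np.abs(D[:,0])<10)
sat=hsv[c][:,1]; hue=hsv[c][:,0]
br=(hue>8)&(hue<28)&(sat>110)
print("spigot y",D[br][:,1].min(),D[br][:,1].max(),"x mean",D[br][:,0].mean())
k=~br&(D[:,1]>66); print("cart y",D[k][:,1].min(),D[k][:,1].max(),"x",np.median(D[k][:,0]))
E
python3 go.py 0 175 150 90
```

```text
((array([620.1, -47.4]), (70.8, 79.6), 6.36), np.uint64(853)) [-0.46560981  1.87435522]
t 11.1 tcp [446.2 -77.  155.2] dock [-176.8   -5.3] yaw rel dock -0.13 F [-0.5  0.   0.1] gap 40.6 q [-0.27  0.1   2.11  0.    0.92  1.18]
world [598.6 124.4 150. ] shift cm [ 17.63 -18.08   0.61] yaw -1.573Traceback (most recent call last):
  File "<stdin>", line 9, in <module>
    return umr_minimum(a, axis, None, out, keepdims, initial, where)
ValueError: zero-size array to reduction operation minimum which has no identity
```

```bash
python3 -m jog '[{"linear":[17.6,-18,0.6],"yaw":-1.573,"hand":1},{"linear":[17.6,-18,0.6],"yaw":-1.573,"hand":1},{"linear":[17.6,-18,0.6],"yaw":-1.573,"hand":1},{"linear":[17.6,-18,0.6],"yaw":-1.573,"hand":1},{"linear":[17.6,-18,0.6],"yaw":-1.573,"hand":1},{"linear":[17.6,-18,0.6],"yaw":-1.573,"hand":1},{"linear":[17.6,-18,0.6],"yaw":-1.573,"hand":1},{"linear":[17.6,-18,0.6],"yaw":-1.573,"hand":1},{"linear":[17.6,-18,0.6],"yaw":-1.573,"hand":1},{"linear":[17.6,-18,0.6],"yaw":-1.573,"hand":1},{"linear":[17.6,-18,0.6],"yaw":-1.573,"hand":1},{"linear":[17.6,-18,0.6],"yaw":-1.573,"hand":1}]' 30; python3 go.py 0 175 51 90
```

```text
time_s: 12.3
eef_pos: [596.1, 124.8, 144.3]
eef_rot: [[-0.128, 0.992, -0.002], [0.992, 0.128, 0.0], [0.0, -0.002, -1.0]]
wrist_force: [0.4, 0.2, -0.5]
finger_gap: -0.3
t 12.3 tcp [596.1 124.8 144.3] dock [ -2.4 175.8] yaw rel dock 90.04 F [ 0.4  0.2 -0.5] gap -0.3 q [0.13 0.4  1.75 0.   0.99 0.01]
world [598.6 124.4  51. ] shift cm [-0.08  0.26  9.33] yaw 0.001
```

```bash
python3 -m jog '[{"linear":[0,0.2,4],"yaw":0,"hand":1},{"linear":[0,0.2,7],"yaw":0,"hand":1},{"linear":[0,0.2,8.5],"yaw":0,"hand":1},{"linear":[0,0.2,9],"yaw":0,"hand":1},{"linear":[0,0.2,9],"yaw":0,"hand":1}]'; python3 go.py 0 121 51 90
python3 - <<'E'
from h import *
grab("i")
im,_=load("i","side"); b=cv2.resize(cv2.cvtColor(im[175:255,190:290],cv2.COLOR_RGB2BGR),None,fx=7,fy=7,interpolation=2)
cv2.imwrite("pics/i3.png",cv2.convertScaleAbs(b,alpha=1.6))
E
```

```text
time_s: 12.8
eef_pos: [597.8, 124.7, 55.8]
eef_rot: [[-0.127, 0.992, -0.001], [0.992, 0.127, -0.0], [0.0, -0.001, -1.0]]
wrist_force: [-0.2, 0.9, 0.5]
finger_gap: 0.6
t 12.8 tcp [597.8 124.7  55.8] dock [ -0.7 175.4] yaw rel dock 90.01 F [-0.2  0.9  0.5] gap 0.6 q [0.13 0.53 1.78 0.   0.84 0.01]
world [605.4  70.8  51. ] shift cm [-5.44  0.07  0.48] yaw 0.0
```

View pics/i3.png

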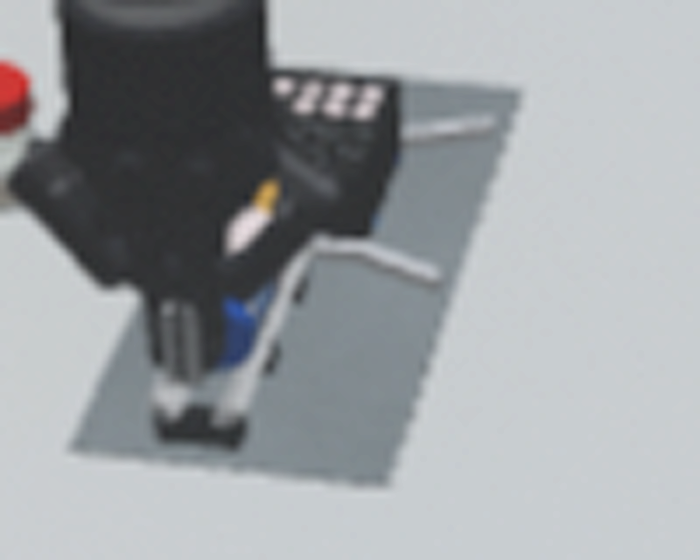

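Shut fingers stand in line with the groove, just behind the cartridge's blue closed end. I'll lower 5 mm and push slowly.

```bash
python3 -m jog '[{"linear":[0,0,0.5],"yaw":0,"hand":1},{"linear":[-0.5,0,0.5],"yaw":0,"hand":1},{"linear":[-1,0,0.5],"yaw":0,"hand":1},{"linear":[-1.4,0,0.5],"yaw":0,"hand":1},{"linear":[-1.8,0,0.5],"yaw":0,"hand":1},{"linear":[-2.2,0,0.5],"yaw":0,"hand":1},{"linear":[-2.6,0,0.5],"yaw":0,"hand":1},{"linear":[-3,0,0.5],"yaw":0,"hand":1},{"linear":[-3,0,0.5],"yaw":0,"hand":1}]'; python3 go.py 0 121 51 90
python3 - <<'E'
from h import *
grab("j")
im,_=load("j","side"); b=cv2.resize(cv2.cvtColor(im[175:255,190:290],cv2.COLOR_RGB2BGR),None,fx=7,fy=7,interpolation=2)
cv2.imwrite("pics/j3.png",cv2.convertScaleAbs(b,alpha=1.6))
im,_=load("j","top"); b=cv2.resize(cv2.cvtColor(im[145:225,180:310],cv2.COLOR_RGB2BGR),None,fx=6,fy=6,interpolation=2)
cv2.imwrite("pics/j2.png",cv2.convertScaleAbs(b,alpha=1.6))
E
```

```text
time_s: 13.8
eef_pos: [601.9, 94.2, 51.7]
eef_rot: [[-0.127, 0.992, 0.0], [0.992, 0.127, -0.0], [-0.0, 0.0, -1.0]]
wrist_force: [0.8, 0.6, -0.1]
finger_gap: -0.1
t 13.8 tcp [601.9  94.2  51.7] dock [ -0.5 144.6] yaw rel dock 90.02 F [ 0.8  0.6 -0.1] gap -0.1 q [ 0.08  0.53  1.78 -0.    0.83 -0.04]
world [605.4  70.8  51. ] shift cm [-2.36  0.05  0.07] yaw 0.0
```

View pics/j3.png

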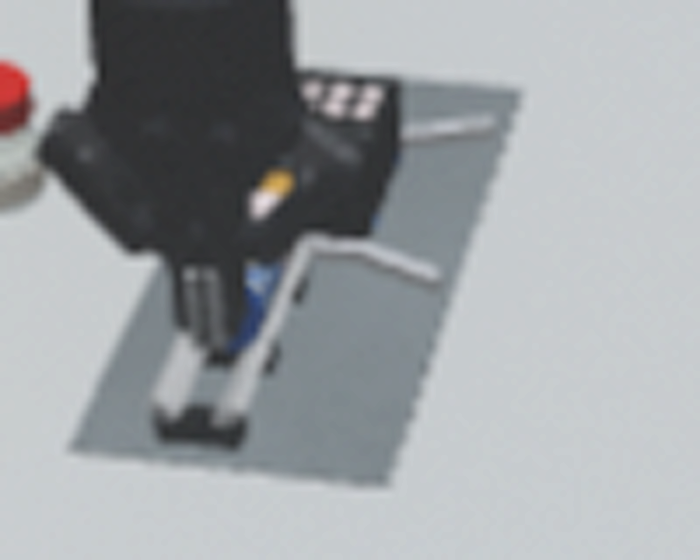

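View pics/j2.png

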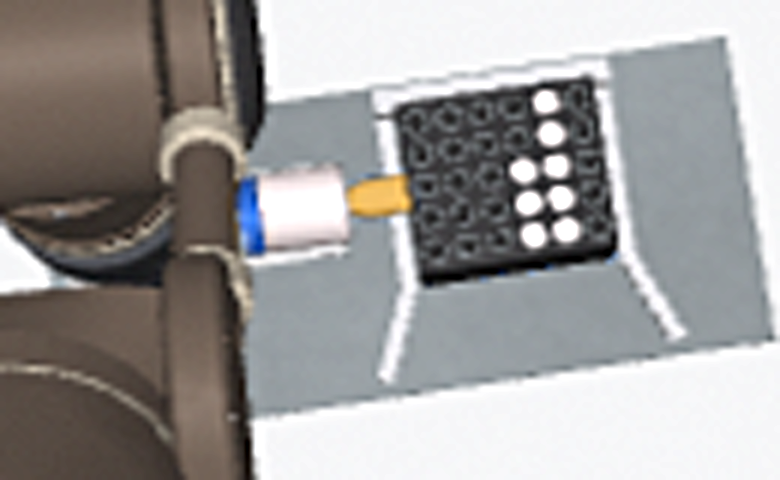

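The cartridge slides freely. In the top crop its mouth at (347,205) is level with the spigot tip and in line with it. I'll continue.

```bash
python3 -m jog '[{"linear":[-0.3,0,0],"yaw":0,"hand":1},{"linear":[-0.6,0,0],"yaw":0,"hand":1},{"linear":[-0.9,0,0],"yaw":0,"hand":1},{"linear":[-1.2,0,0],"yaw":0,"hand":1},{"linear":[-1.5,0,0],"yaw":0,"hand":1},{"linear":[-1.8,0,0],"yaw":0,"hand":1},{"linear":[-1.8,0,0],"yaw":0,"hand":1}]'; python3 go.py 0 121 51 90
python3 - <<'E'
from h import *
grab("k")
im,_=load("k","top"); b=cv2.resize(cv2.cvtColor(im[145:225,180:310],cv2.COLOR_RGB2BGR),None,fx=6,fy=6,interpolation=2)
cv2.imwrite("pics/k2.png",cv2.convertScaleAbs(b,alpha=1.6))
E
```

```text
time_s: 14.6
eef_pos: [604.2, 76.4, 51.7]
eef_rot: [[-0.127, 0.992, 0.0], [0.992, 0.127, -0.0], [-0.0, 0.0, -1.0]]
wrist_force: [-0.1, -0.1, -0.1]
finger_gap: -0.2
t 14.6 tcp [604.2  76.4  51.7] dock [ -0.5 126.7] yaw rel dock 90.02 F [-0.1 -0.1 -0.1] gap -0.2 q [ 0.05  0.53  1.78 -0.    0.83 -0.07]
world [605.4  70.8  51. ] shift cm [-0.57  0.05  0.07] yaw 0.0
```

View pics/k2.png

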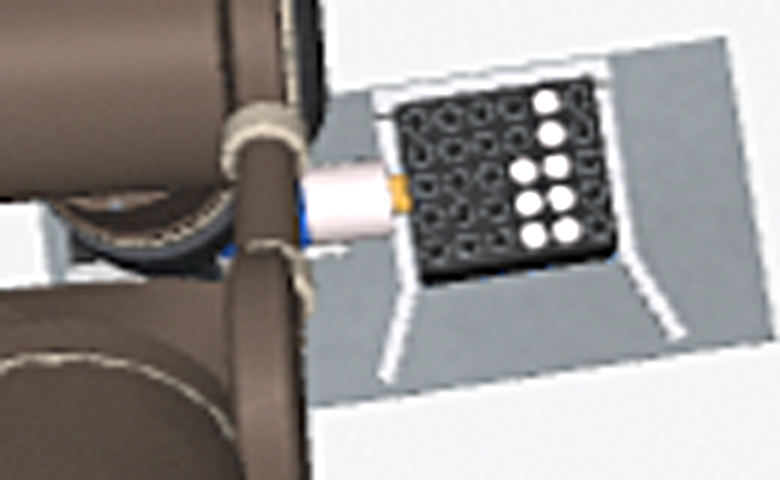

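```bash
python3 -m jog '[{"linear":[-0.15,0,0],"yaw":0,"hand":1},{"linear":[-0.3,0,0],"yaw":0,"hand":1},{"linear":[-0.45,0,0],"yaw":0,"hand":1},{"linear":[-0.5,0,0],"yaw":0,"hand":1},{"linear":[-0.5,0,0],"yaw":0,"hand":1}]'; python3 go.py 0 121 51 90
python3 - <<'E'
from h import *
grab("l")
im,_=load("l","top"); b=cv2.resize(cv2.cvtColor(im[145:225,180:310],cv2.COLOR_RGB2BGR),None,fx=6,fy=6,interpolation=2)
cv2.imwrite("pics/l2.png",cv2.convertScaleAbs(b,alpha=1.6))
E
```

```text
time_s: 15.2
eef_pos: [604.8, 71.9, 51.7]
eef_rot: [[-0.128, 0.992, 0.0], [0.992, 0.128, -0.0], [-0.0, 0.0, -1.0]]
wrist_force: [-0.3, 0.4, -0.5]
finger_gap: 0.1
t 15.2 tcp [604.8  71.9  51.7] dock [ -0.5 122.2] yaw rel dock 90.03 F [-0.3  0.4 -0.5] gap 0.1 q [ 0.05  0.53  1.78 -0.    0.83 -0.08]
world [605.4  70.8  51. ] shift cm [-0.12  0.05  0.07] yaw 0.001
```

View pics/l2.png

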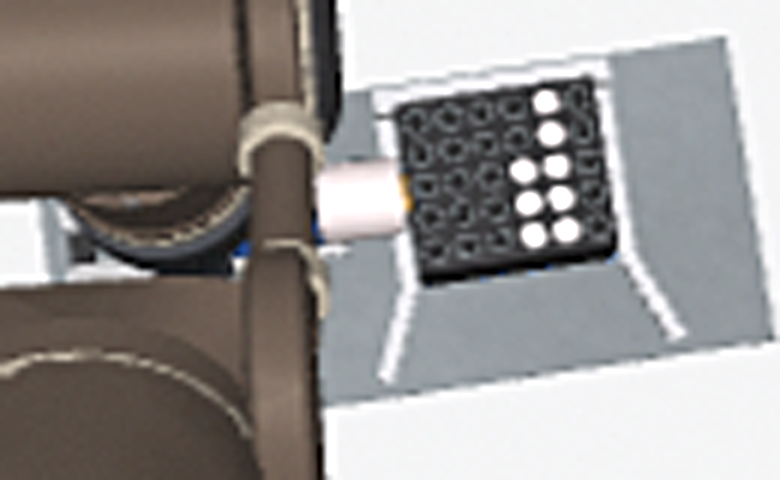

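```bash
for i in 1; do python3 -m jog '[{"linear":[-0.1,0,0],"yaw":0,"hand":1},{"linear":[-0.1,0,0],"yaw":0,"hand":1}]'; done; python3 go.py; python3 -m jog '[{"linear":[-0.1,0,0],"yaw":0,"hand":1},{"linear":[-0.1,0,0],"yaw":0,"hand":1}]' >/dev/null; python3 go.py
```

```text
time_s: 15.5
eef_pos: [604.9, 71.0, 51.7]
eef_rot: [[-0.128, 0.992, 0.0], [0.992, 0.128, 0.0], [0.0, 0.0, -1.0]]
wrist_force: [-0.6, 0.6, -0.0]
finger_gap: -0.0
t 15.5 tcp [604.9  71.   51.7] dock [ -0.5 121.2] yaw rel dock 90.03 F [-0.6  0.6 -0. ] gap -0.0 q [ 0.05  0.53  1.78  0.    0.83 -0.08]
t 15.7 tcp [605.   69.9  51.7] dock [ -0.5 120.2] yaw rel dock 90.03 F [-0.6  0.3  0.3] gap -0.5 q [ 0.04  0.53  1.78 -0.    0.83 -0.08]
```

```bash
python3 -m jog '[{"linear":[-0.1,0,0],"yaw":0,"hand":1},{"linear":[-0.1,0,0],"yaw":0,"hand":1}]' >/dev/null; python3 go.py; python3 - <<'E'
from h import *
grab("m")
im,_=load("m","top"); b=cv2.resize(cv2.cvtColor(im[155:200,225:295],cv2.COLOR_RGB2BGR),None,fx=11,fy=11,interpolation=2)
cv2.imwrite("pics/m2.png",cv2.convertScaleAbs(b,alpha=1.6))
E
```

```text
t 15.9 tcp [605.   69.3  51.7] dock [ -0.6 119.6] yaw rel dock 90.01 F [-0.4  1.8 -0.5] gap 0.1 q [ 0.04  0.53  1.78  0.    0.83 -0.09]
```

View pics/m2.png

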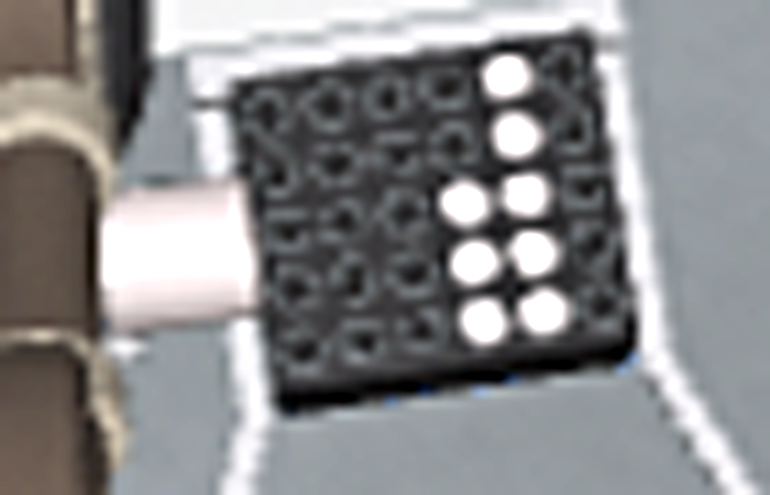

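The mouth now meets the block face with no brass showing at (247,230), and force is starting to build. One more small nudge to confirm.

```bash
python3 -m jog '[{"linear":[-0.1,0,0],"yaw":0,"hand":1},{"linear":[-0.1,0,0],"yaw":0,"hand":1}]' >/dev/null; python3 go.py;  python3 -m jog '[{"linear":[-0.1,0,0],"yaw":0,"hand":1},{"linear":[-0.1,0,0],"yaw":0,"hand":1}]' >/dev/null; python3 go.py
```

```text
t 16.2 tcp [605.2  68.5  51.7] dock [ -0.5 118.7] yaw rel dock 90.02 F [-1.3  3.2 -0.5] gap -0.1 q [ 0.04  0.53  1.78  0.    0.83 -0.09]
t 16.4 tcp [605.3  67.1  51.7] dock [ -0.6 117.4] yaw rel dock 90.03 F [-0.4  3.9 -0.2] gap -0.1 q [ 0.04  0.53  1.78  0.    0.83 -0.09]
```

Force is a steady 3–4 N while both move together, so the mouth is seated against the block. I'll back off and check.

```bash
python3 -m jog '[{"linear":[0.5,0,0],"yaw":0,"hand":1},{"linear":[2,0,0],"yaw":0,"hand":1},{"linear":[4,0,-2],"yaw":0,"hand":1},{"linear":[6,0,-7],"yaw":0,"hand":1},{"linear":[8,-4,-12],"yaw":0,"hand":1},{"linear":[10,-8,-15],"yaw":0,"hand":1},{"linear":[12,-12,-15],"yaw":0,"hand":1},{"linear":[12,-16,-15],"yaw":0,"hand":1},{"linear":[12,-16,-15],"yaw":0,"hand":1}]'
python3 - <<'E'
from go import *; from blk import block
grab("n")
im,_=load("n","top"); b=cv2.resize(cv2.cvtColor(im[145:225,180:310],cv2.COLOR_RGB2BGR),None,fx=6,fy=6,interpolation=2)
cv2.imwrite("pics/n2.png",cv2.convertScaleAbs(b,alpha=1.6))
im,_=load("n","side"); b=cv2.resize(cv2.cvtColor(im[175:255,190:290],cv2.COLOR_RGB2BGR),None,fx=7,fy=7,interpolation=2)
cv2.imwrite("pics/n3.png",cv2.convertScaleAbs(b,alpha=1.6))
from meas import *
im,d=load("n","top");hsv=cv2.cvtColor(im,cv2.COLOR_RGB2HSV);P=cloud("top",d)
g=im.mean(-1); v,u=np.mgrid[:384,:512]; k=((g<60)&(v>150)&(v<197)&(u>240)&(u<290)).astype(np.uint8)
k=cv2.morphologyEx(k,cv2.MORPH_CLOSE,np.ones((7,7)))
X,Y,Z=P[...,0],P[...,1],P[...,2]
m=((Z>33)&(Z<52)&(X>560)&(X<690)&(Y>-110)&(Y<120))
D=(P[m][:,:2]-DOCK)@R2
c=D[:,1]>48
print("cart x med",np.median(D[c,0]),"y max",D[c,1].max()); 
b=D[:,1]<36; print("block x",D[b,0].min(),D[b,0].max(),"y min",D[b,1].min())
mm=cv2.morphologyEx(m.astype(np.uint8),cv2.MORPH_OPEN,np.ones((19,19))); r=rect(on("top",big(mm),40)); print(r,todock(r[0]))
E
python3 go.py
```

```text
time_s: 17.3
eef_pos: [423.6, 165.4, 200.1]
eef_rot: [[-0.131, 0.991, -0.008], [0.991, 0.131, -0.002], [-0.001, -0.008, -1.0]]
wrist_force: [-0.6, -0.5, -0.3]
finger_gap: 0.3
cart x med -1.462995466974848 y max 107.80311590312733
block x -35.0615247125914 35.625515723187824 y min -41.97286350926201
(array([620.1, -44.6]), (66.6, 62.5), 88.78) [-0.10982891  4.65165966]
t 17.4 tcp [430.  166.  201.8] dock [-161.9  237.7] yaw rel dock 90.14 F [ 0.7  0.2 -0.1] gap 0.4 q [ 0.27  0.05  2.05 -0.    1.04  0.14]
```

View pics/n2.png

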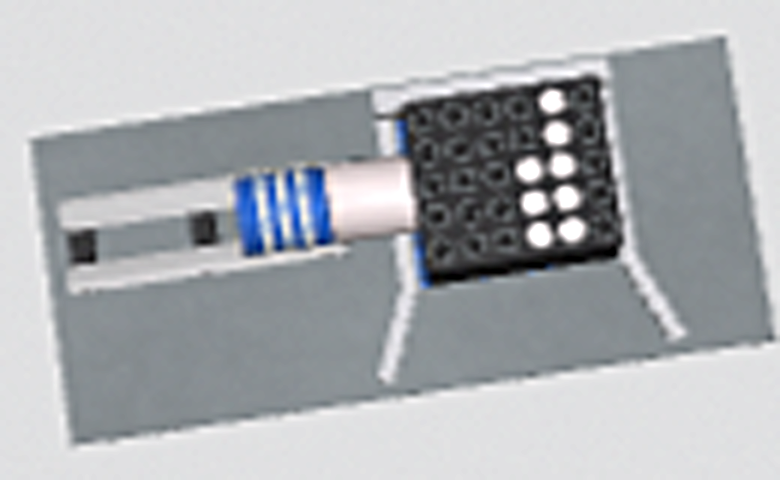

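View pics/n3.png

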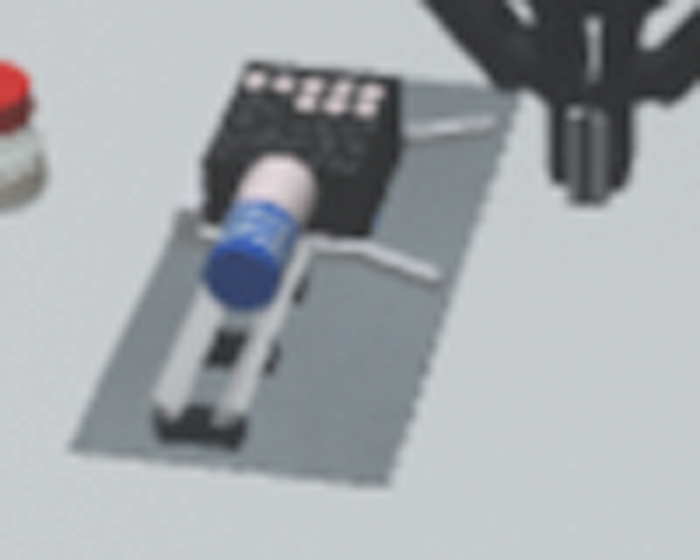

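View pics/n_top.png

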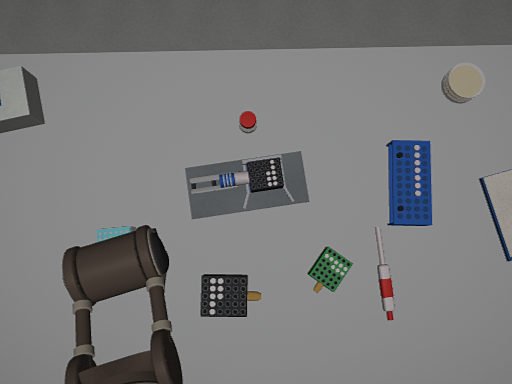

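```bash
cat > pose.py <<'E'
from go import *; import sys
def pose(tag):
    # sub-pixel edges of the dark top face, scanned in dock coordinates at z=40
    im,_=load(tag,"top"); g=cv2.cvtColor(im,cv2.COLOR_RGB2GRAY).astype(np.float32); r=im[...,0].astype(np.float32)
    def samp(x,y,z=40): 
        w=DOCK+R2@[x,y]; u,v=proj("top",[w[0],w[1],z]); return cv2.getRectSubPix(g,(1,1),(float(u),float(v)))[0,0]
    def edge(f,s0,s1):
        ss=np.arange(s0,s1,0.5 if s1>s0 else -0.5); val=np.array([f(s) for s in ss]); gr=np.abs(np.diff(val)); i=np.argmax(gr); lo=max(i-4,0); w=gr[lo:i+5]; return ((ss[lo:i+5][:len(w)]+0.25)*w).sum()/w.sum()
    ys=np.arange(-32,33,4.); xs=np.arange(-30,31,4.)
    out={}
    for nm,f in (("+x",[(y,edge(lambda s:samp(s,y),28,42)) for y in ys]),("-y",[(x,edge(lambda s:samp(x,s),-33,-47)) for x in xs]),("+y",[(x,edge(lambda s:samp(x,s),33,47)) for x in xs if abs(x)>20]),("-x",[(y,edge(lambda s:samp(s,y),-28,-44)) for y in ys])):
        a=np.array(f); p=np.polyfit(a[:,0],a[:,1],1); out[nm]=(np.median(a[:,1]).round(2),np.degrees(p[0]).round(2))
    return out
for t in sys.argv[1:]: print(t,pose(t))
E
python3 pose.py g l n
python3 - <<'E'
from h import *
im,_=load("n","top"); b=cv2.resize(cv2.cvtColor(im[150:205,225:300],cv2.COLOR_RGB2BGR),None,fx=10,fy=10,interpolation=cv2.INTER_NEAREST)
cv2.imwrite("pics/n5.png",cv2.convertScaleAbs(b,alpha=1.8))
E
```

```text
g {'+x': (np.float64(34.76), np.float64(0.63)), '-y': (np.float64(-39.16), np.float64(0.08)), '+y': (np.float64(41.03), np.float64(-0.87)), '-x': (np.float64(-38.9), np.float64(-3.21))}Traceback (most recent call last):
  File "pose.py", line 14, in <module>
    for t in sys.argv[1:]: print(t,pose(t))
                                   ~~~~^^^
  File "pose.py", line 11, in pose
    for nm,f in (("+x",[(y,edge(lambda s:samp(s,y),28,42)) for y in ys]),("-y",[(x,edge(lambda s:samp(x,s),-33,-47)) for x in xs]),("+y",[(x,edge(lambda s:samp(x,s),33,47)) for x in xs if abs(x)>20]),("-x",[(y,edge(lambda s:samp(s,y),-28,-44)) for y in ys])):
                                                                                                                                                                                                                  ~~~~^^^^^^^^^^^^^^^^^^^^^^^^^^^^
  File "pose.py", line 8, in edge
    ss=np.arange(s0,s1,0.5 if s1>s0 else -0.5); val=np.array([f(s) for s in ss]); gr=np.abs(np.diff(val)); i=np.argmax(gr); lo=max(i-4,0); w=gr[lo:i+5]; return ((ss[lo:i+5][:len(w)]+
[... 486 characters left out ...]
                                                                                                                               ~~~~^^^^^
  File "pose.py", line 6, in samp
    w=DOCK+R2@[x,y]; u,v=proj("top",[w[0],w[1],z]); return cv2.getRectSubPix(g,(1,1),(float(u),float(v)))[0,0]
                         ~~~~^^^^^^^^^^^^^^^^^^^^^
  File "h.py", line 16, in proj
    f,cx,cy,T=cam(n); p=T[:3,:3].T@(np.array(P,float)-T[:3,3]); return p[0]/p[2]*f+cx,p[1]/p[2]*f+cy
              ~~~^^^
  File "h.py", line 10, in cam
    p=vision.camera_params(n); f=192/np.tan(np.radians(p['fovy'])/2); return f,p['cx'],p['cy'],np.array(p['world_from_camera'])
ValueError: time passes only in moves, steps and waits
```

View pics/n5.png

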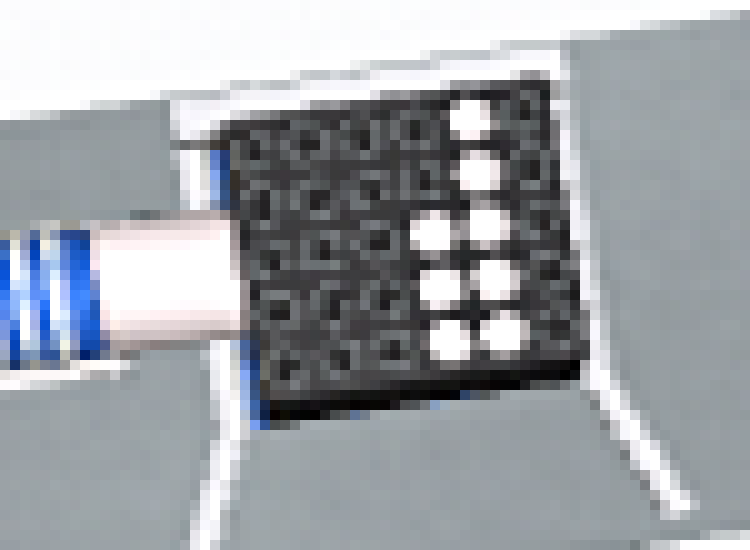

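```bash
sed -i 's/^def cam(n)/import functools\n@functools.cache\ndef cam(n)/' h.py; python3 pose.py g n
```

```text
g {'+x': (np.float64(34.76), np.float64(0.63)), '-y': (np.float64(-39.16), np.float64(0.08)), '+y': (np.float64(41.03), np.float64(-0.87)), '-x': (np.float64(-38.9), np.float64(-3.21))}
n {'+x': (np.float64(34.75), np.float64(1.93)), '-y': (np.float64(-41.21), np.float64(0.07)), '+y': (np.float64(39.23), np.float64(0.39)), '-x': (np.float64(-38.75), np.float64(-6.37))}
```

```bash
python3 - <<'E'
from go import *
for t in("g","n"):
    _,d=load(t,"top");P=cloud("top",d);D=(P[...,:2]-DOCK)@R2
    a="a"
    for lo in range(44,150,16):
        m=(D[...,1]>lo)&(D[...,1]<lo+16)&(abs(D[...,0])<5)&(P[...,2]>15); print(t,lo,m.sum(),P[m][:,2].mean().round(1) if m.any() else None)
    m=(abs(D[...,0])<28)&(abs(D[...,1])<30); print("block top z",np.median(P[m][:,2]))
a,_=load("a","top");n,_=load("n","top")
for nm,(u0,v0,u1,v1) in dict(jar=(235,105,262,135),rack=(385,135,436,230),pip=(370,222,398,322),green=(300,240,356,296),bigblk=(198,270,265,322)).items():
    print(nm,np.abs(a[v0:v1,u0:u1].astype(int)-n[v0:v1,u0:u1]).mean().round(2))
s0,_=load("a","side");s1,_=load("n","side"); print("tipbox",np.abs(s0[260:310,215:290].astype(int)-s1[260:310,215:290]).mean().round(2))
E
```

```text
g 44 27 36.8
g 60 9 30.1
g 76 27 42.5
g 92 29 44.8
g 108 26 44.6
g 124 28 45.4
g 140 15 45.1
block top z 40.001376460382744
n 44 28 44.9
n 60 26 45.1
n 76 29 45.5
n 92 30 45.2
n 108 1 15.5
n 124 1 15.4
n 140 0 None
block top z 39.93906472056756
jar 5.77
rack 4.54
pip 6.36
green 5.69
bigblk 4.55
tipbox 1.82
```

```bash
python3 -c "
from workcell import ticket
print(ticket.close_job())"
```

```text
the job is handed in; nothing more can be done
None
```

I pushed the small black block sideways to line it up, then slid it flat into the dock until it was home against the back stop. After that I pushed the cartridge along its cradle onto the spigot until its mouth met the block, then handed the job in at about 17.4 s of the 61 s allowed.

**Block:** On the way in it caught once on the +y flare, with about 21 N of force in x. I eased it toward -y and it then went in smoothly. At the back stop the push stalled at 21 N, and the front edge later measured 34.75 mm (stop face at 35 mm). The block top stayed at 40 mm, so it lies flat.

**Cartridge:** It is level at about 45 mm and no brass shows between mouth and block. The closed end measured about 108 mm along dock y, close to the roughly 109 mm expected.

**Limits and disagreements:**
- **Block shift:** Seating the cartridge (3–4 N) moved the block about 2 mm toward -y. It now sits at about y = -1 mm, within the rail slack.
- **Block yaw:** The edge fits disagree. The two side edges give under 0.5° and the front edge about 2°. The rear-edge fit (6°) is unreliable and I ignored it. Yaw is therefore only known to about 1–2°.
- **Bystanders:** In the pictures the rack, tip box, jar and pipette look unmoved. The arm partly hid the tip box in the last top view, so I checked it in the side view.

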